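# Coating check of a heat sink with a pen gauge

## Robot

A 7-joint arm with a two-finger parallel gripper is mounted at the origin on a cart in front of the work surface, level with it; the furniture and walls round the work are solid. World frame = base frame: x ahead of the robot, y to its left, z up, the work surface at z = 0. Lengths are in mm, angles in rad, forces in N, time in s.
With the tool pointing down it reaches from about 425 to 875 mm from the base axis. Payload 8.4 kg.
Tool frame: the origin (TCP) lies on the centre line of the jaws, within the pads' length; the fingertips stand 14 mm ahead of it and the grasp point (between the pads) lies 5 mm behind it; z points along the fingers, y is the line along which they close (so a half turn about z gives the same grasp; the last joint's range is limited). The gripper opens to 85 mm and grips with 20 to 120 N. Pads are 22 mm wide; open, the fingers measure 114 mm over their backs; the gripper's body (76 mm by 85 mm) begins 54 mm behind the grasp point. The pads swing forward as they close: fully open they stand 13 mm farther back than shut.
Start: joints at [1.098, 0.333, 0.04, 1.465, -0.013, 1.343, -0.059], TCP at [237.327, -605.095, 245.308] pointing down, gripper open.
Joint ranges: [-2.58, 2.58], [-0.38, 2.09], [-1.3, 1.39], [0.25, 2.4], [-1.5, 4.64], [0.08, 2.09], [-2.65, 2.65]. Speed limits (rad/s): [2.22, 2.22, 2.79, 2.79, 3.14, 3.14, 3.14].

## Interface

Orientations are given as a unit quaternion [w, x, y, z].
In Python, from plant import arm gives the robot as it stands.
- The arm moves only by the tool jog_arm, never from a script. Its arguments are lists of equal length, an entry for each row: "offset": the shift along the world's x, y, z as a fraction of full scale, a list of three; "delta_rot": the turn, a rotation vector about the world's x, y, z as a fraction of full scale, a list of three; "grip": the closure, from -1 (fully open) to 1 (shut), so that 0 is half open. In form: {"offset": [[dx, dy, dz], ...], "delta_rot": [[ax, ay, az], ...], "grip": [grip, ...]}. A call has 1 to 20 rows; each row is the pose to reach, as a shift and turn from the pose commanded when the call began; what a row does not reach only later rows make up. Full scale, the value 1, is 0.08 m for a shift and 0.5 rad for a turn. A row lasts 1/12 s, in which the tool goes at most 41.7 mm and 7.16 degrees, less where a joint would pass 70% of its speed; a pose out of reach is approached as far as the arm can. A call with a number of a shift or a turn outside -1 to 1 is refused whole. A call with a gripper value outside its range is refused whole. The fingers move at their own pace and stop on an object; "newtons" is the grip in N (left out, the last holds). Time passes only in rows, so rows that repeat a pose let the fingers close. It gives the time, the measured TCP pose, the force, the opening and the grip force at its end, in the units of the state.
- arm.sense(): the state, without advancing time (a new reading comes with each control period).
- arm.capture(name): name is "scene" or "top" or "wrist"; returns a dict with "color" (480x640x3 uint8, blue, green, red), "depth" (480x640 float32, mm along the optical axis (not along the pixel's ray), 0 where there is no reading), "intrinsics" (3x3 intrinsics, pixels), "k1" (the pictures are not rectified: a ray, as slopes to the right and down, at radius r is drawn at 1 + k1 r^2 times it, then the intrinsics apply), "rvec" (rotation vector, rad) and "tvec" (3), from world to camera coordinates, as OpenCV has them. Camera axes: x right, y down, z forward; pixel columns grow to the right and rows downward; lengths in mm; the calibration is good to about 2 mm. A picture is of the moment at which its call begins.
- arm.job_done(): hands the job in; it is judged then, once.
The state is a dict: "time_s": time; "joint_pos": joint angles; "joint_vel": joint speeds; "joint_torque": joint torques, N m; "position": TCP position; "tcp_rot": TCP orientation; "contact_force": force on the tool from outside, world axes, zero at the start; "moment": the same for the moment, N m; "finger_gap": finger opening in mm; "grasp_force": force on a finger pad.
Only numpy, scipy, OpenCV 4.12 (cv2) and the standard library are available. Lean on these libraries where they do the work, as an engineer would, in place of code of your own. Each camera call takes 0.05 s, during which the arm holds its last target. There are 200 camera calls.

## Task

Check the coating of the heat sink where its transistor will sit. Seat the heat sink fully in the nest with its flat base up (fins down) and let go of it; then lift the pen gauge out of its stand and, keeping it upright, set its sprung tip inside the ring scribed on the base and press lightly, without ramming it, until the tip is pushed about half-way in. Finish while still holding the gauge upright like that, clear of the nest and the stand and without touching the heat sink with the gripper; leave the other things on the bench where they are.

Things in the scene. Friction and masses are not known exactly. Their poses are not given: they have to be found in the camera images.
- sink_centre (a point): Centre of the loose finned aluminium heat sink, 30 mm along x and y, 17 mm along z. Flat base (4 mm plate): outer face at z = -8.5 mm; fin ends at z = +8.5 mm. It starts standing on edge, x axis down, y level, base roughly to the right (-y). Can be pinched across its two y sides (30 mm). It fits the nest with z straight down, at any quarter turn. 25 g.
- sink_mark (a point): Centre of the ring scribed on the outer face of the heat sink's flat base (inside diameter 12 mm, small cross in the middle). It is off the middle of the face, 6 mm along x and 4 mm along y from it, and moves with the heat sink; axes as sink_centre.
- nest_seat (a point): Centre of the nest's pocket floor, 30 mm above the bench, z up, x roughly to the left. Fixed black pedestal on a metal plate, 84 x 110 mm (x, y). Pocket 33 mm square; x end walls and corner lugs rise 5 mm, sloping lead-ins to 9 mm. Each y side is open for fingers over x = -13 to 13 mm: pedestal 26 mm wide there, free to 16 mm below the floor. Seated heat sink's top: z = 17 mm.
- gauge_grip (a point): On the axis of the loose pen gauge, in the ribbed middle of its round grey handle (15 mm thick, from 46 mm below to 42 mm above this point, then a 9 mm black cap); z from tip to cap. Below: collar 22 mm wide, to 50 mm below; barrel 8.4 mm; free end of the sprung tip 96 mm below. Starts upright in its stand, tip down, hanging by the collar. 70 g.
- gauge_tip (a point): The very end of the gauge's sprung tip, a steel pin 4.4 mm thick with a round end, which slides into the barrel along the gauge's axis.
- gauge_plunger (a joint): How far the gauge's sprung tip is pushed in: 0 = right out, 0.008 m = jammed against its stop. The spring pushes back with about 1 N at first and 2.5 N half-way (350 N/m).
- stand_mouth (a point): Centre of the mouth of the gauge's stand, 60 mm above the bench: upright aluminium tube, 25 mm outside, 12 mm inside, on a round dark foot of 66 mm diameter; fixed. The gauge's collar rests on this rim, its barrel and tip hang free inside; the tip clears the mouth once the gauge has risen 46 mm.

How it is judged (in metres and radians):
On the way, in this order (a step that is already met when the one before it is completed fails the run):
1. the heat sink sits in the nest, flat base up, and is let go (horizontal distance between sink_centre and nest_seat below 0.004 m and z of sink_centre in the frame of nest_seat between 0.0065 and 0.0105 m and angle between sink_centre's own z axis and vertical above 3.04 rad and contact force between each of the arm, the fingers and heat_sink below 0.05 N), for 0.3 s.
2. the gauge is lifted out of its stand in the fingers (z of gauge_tip in the frame of stand_mouth above 0 m and contact force between the fingers and gauge above 1 N), for 0.1 s.
At the end, for the whole second after the job is handed in: Heat sink base up in the nest, within 4 mm of its centre, 2 mm of fully down, untouched by the robot; gauge held in the fingers, upright within 7 degrees, tip in the scribed ring (within 6 mm of its centre), pushed in 2 to 6.5 of 8 mm, 0.8 to 6 N; neither nest nor stand touched (all of step 1 and distance between gauge_tip and sink_mark below 0.006 m and angle between gauge_grip's own z axis and vertical below 0.12 rad and value of joint gauge_plunger between 0.002 and 0.0065 m and contact force between gauge and heat_sink between 0.8 and 6 N and contact force between the fingers and gauge above 1 N and contact force between each of gauge, the arm, the fingers and nest below 0.05 N and contact force between gauge and stand below 0.05 N and linear speed of gauge below 0.02 m/s); the arm keeps its last pose, push and grip.
It fails at once if the gauge's tip is rammed: more than 10 N between the gauge and the heat sink (contact force between gauge and heat_sink above 10 N).
It fails at once if the gauge is dropped or tipped over (angle between gauge_grip's own z axis and vertical above 1 rad).
It fails at once if another thing on the bench is shifted by more than 3 cm (distance of any of board_a, solder_spool, flux_bottle, film_tape, tweezers, side_cutters, battery_9v, driver_hex from where it was at the start of the episode above 0.03 m).
It also fails if it takes over 51 s, if anything falls off the work surface, if the arm or the gripper's body presses on something with over 40 N, if the wrist force passes 120 N, or if a joint passes its speed limit or range.

## Working session

There is one attempt and no reset: what is moved stays moved. The work goes in short steps, Python scripts to look and compute and a tool call to move; the robot and the scene stay as the last step left them, time stands still between calls to the robot, and variables do not carry over. Pictures are saved under pics/ and viewed, at most 11 in all, crops included, and the job is handed in when it is done.

Besides the shell and the picture viewer there is one more tool, called after "Call:" as name(argument=value, ...) on one line, values as JSON. jog_arm: Moves the arm, as the interface text tells. Its arguments: {"type":"object","properties":{"offset":{"type":"array","items":{"type":"array","items":{"type":"number"}}},"delta_rot":{"type":"array","items":{"type":"array","items":{"type":"number"}}},"grip":{"type":"array","items":{"type":"number"}},"newtons":{"type":"number"}},"required":["offset","delta_rot","grip"]}

```bash
mkdir -p pics; cat > h.py <<'E'
import numpy as np,cv2
from scipy.spatial.transform import Rotation as R
from plant import arm
def cap(n):
    c=arm.capture(n); np.savez('pics/'+n+'.npz',**c); return c
def pts(c,uv,depth=None):
    # world points from pixels + depth
    uv=np.asarray(uv,float).reshape(-1,2); K=np.array(c['intrinsics']); k1=float(c['k1'])
    d=np.c_[(uv[:,0]-K[0,2])/K[0,0],(uv[:,1]-K[1,2])/K[1,1]]
    s=d.copy()
    for _ in range(10): s=d/(1+k1*(s**2).sum(1,keepdims=True))
    ray=np.c_[s,np.ones(len(s))]
    Rm=cv2.Rodrigues(np.array(c['rvec'],float))[0]; t=np.array(c['tvec'],float).ravel()
    if depth is None: depth=c['depth'][uv[:,1].astype(int),uv[:,0].astype(int)]
    return (ray*np.asarray(depth)[:,None]-t)@Rm
def onz(c,uv,z):
    n=len(np.reshape(uv,(-1,2))); o=pts(c,uv,np.zeros(n)); d=pts(c,uv,np.ones(n))-o
    return o+d*((z-o[:,2])/d[:,2])[:,None]
def cloud(c):
    v,u=np.mgrid[0:480,0:640]; P=pts(c,np.c_[u.ravel(),v.ravel()]); P[c['depth'].ravel()==0]=np.nan
    return P.reshape(480,640,3)
E
python3 - <<'E'
from h import *
for n in ['scene','top','wrist']:
    c=cap(n); cv2.imwrite(f'pics/{n}0.png',c['color']); print(n,pts(c,[[320,240]]),pts(c,[[320,240]],[0]), (c['depth']>0).mean())
s=arm.sense(); print(s)
E
```

```text
scene [[594.74877444 -96.65110535   0.87662244]] [[-330.03956123  593.41005854  989.78288497]] 0.99619140625
top [[479.14685058 -17.42693694  -4.91330517]] [[ 380.97619245  -32.0265463  1432.44577876]] 0.99599609375
wrist [[  10.43987665 -693.94270347 -741.95119402]] [[ 301.6003711  -579.25746643  373.31485202]] 0.9960319010416666
{'time_s': 0.15, 'joint_pos': array([ 1.09782832,  0.33376918,  0.03989651,  1.46609999, -0.01338586,
        1.34332281, -0.05847718]), 'joint_vel': array([ 0.00192114, -0.00350232, -0.00104962, -0.00148409,  0.00015697,
        0.00180825, -0.00043633]), 'joint_torque': array([ 5.07417848e-03, -6.59042072e+01,  1.36811145e+00, -4.05866003e+01,
        1.69062673e-02,  9.66284308e-03, -5.11619112e-05]), 'position': array([ 237.16242901, -604.80144392,  244.59700791]), 'tcp_rot': array([-6.42915641e-04,  9.82588701e-01,  1.85792894e-01, -1.76597999e-04]), 'contact_force': array([-0.43948094, -0.12458977,  0.33875576]), 'moment': array([-0.03471443, -0.05655257,  0.03227466]), 'grasp_force': 0.0, 'finger_gap': 85.45428079056782}
```

View pics/top0.png

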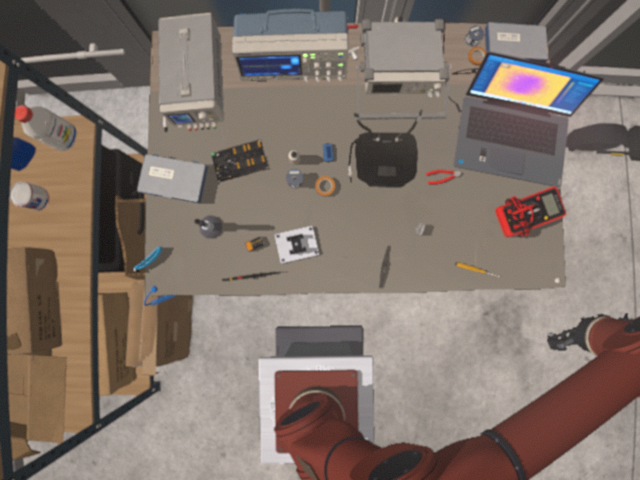

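View pics/scene0.png

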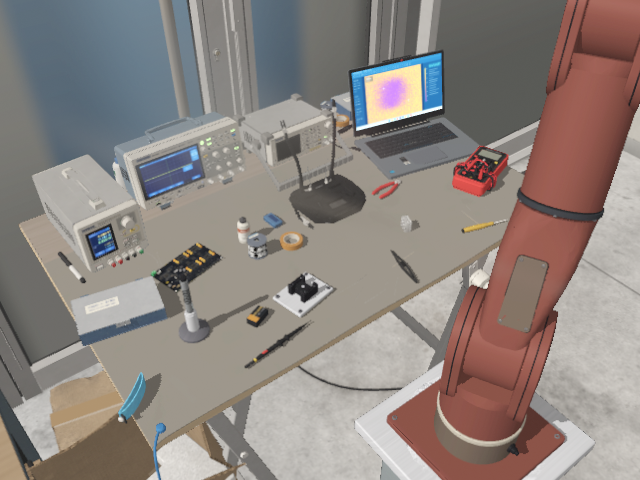

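Top view: nest at about (298,243), heat sink at (424,229), gauge in stand at (209,226). Scene view: sink (406,223), nest (303,290), stand (193,325).

```bash
python3 - <<'E'
from h import *
for n,boxes in {'top':dict(sink=(410,440,215,243),nest=(274,322,224,266),gauge=(192,226,210,240)),'scene':dict(sink=(394,418,210,238),nest=(270,338,265,318),gauge=(170,212,262,345))}.items():
    c=dict(np.load(f'pics/{n}.npz')); P=cloud(c)
    for k,(a,b,d,e) in boxes.items():
        Q=P[d:e,a:b].reshape(-1,3)
        for lo,hi in [(8,24),(24,36),(36,50),(50,66),(66,105),(105,170)]:
            q=Q[(Q[:,2]>lo)&(Q[:,2]<hi)]
            if len(q)>3: print(n,k,lo,len(q),np.median(q,0).round(),q.min(0).round(),q.max(0).round())
c=dict(np.load('pics/top.npz'))
a=cv2.resize(c['color'][205:250,405:450],None,fx=8,fy=8,interpolation=2)
b=cv2.resize(c['color'][220:265,275:320],None,fx=8,fy=8,interpolation=2)
cv2.imwrite('pics/tc.png',np.hstack([a,b]))
E
```

```text
top sink 8 32 [ 500. -294.   19.] [ 486. -302.    9.] [ 518. -284.   24.]
top sink 24 35 [ 505. -297.   29.] [ 488. -307.   24.] [ 518. -287.   35.]
top nest 8 622 [467.  49.  11.] [419. -11.   8.] [518. 108.  24.]
top nest 24 182 [467.  49.  30.] [439.  24.  24.] [494.  73.  36.]
top nest 36 47 [481.  48.  38.] [442.  24.  36.] [494.  75.  43.]
top gauge 8 148 [515. 286.  11.] [489. 260.   8.] [552. 321.  23.]
top gauge 24 7 [516. 284.  30.] [510. 281.  24.] [529. 291.  35.]
top gauge 36 12 [518. 284.  41.] [509. 280.  36.] [532. 295.  48.]
top gauge 50 39 [519. 288.  59.] [510. 281.  52.] [533. 304.  65.]
top gauge 66 22 [518. 288.  87.] [514. 285.  70.] [526. 295. 104.]
top gauge 105 54 [521. 290. 150.] [514. 286. 106.] [528. 299. 163.]
scene sink 8 53 [ 493. -289.   17.] [ 484. -297.    8.] [ 519. -281.   24.]
scene sink 24 64 [ 501. -295.   27.] [ 483. -310.   24.] [ 520. -282.   32.]
scene nest 8 808 [453.  67.  11.] [413. -10.   8.] [516. 112.  24.]
scene nest 24 288 [466.  51.  30.] [436.  22.  24.] [491.  77.  36.]
scene nest 36 65 [457.  45.  38.] [436.  24.  36.] [494.  77.  42.]
scene gauge 8 346 [511. 299.  11.] [485. 217.   8.] [691. 326.  24.]
scene gauge 24 50 [511. 296.  31.] [506. 283.  24.] [522. 305.  36.]
scene gauge 36 55 [511. 297.  43.] [505. 282.  36.] [524. 305.  50.]
scene gauge 50 87 [512. 296.  60.] [506. 281.  50.] [528. 305.  66.]
scene gauge 66 111 [515. 295.  84.] [510. 284.  66.] [524. 302. 105.]
scene gauge 105 171 [515. 295. 137.] [510. 285. 105.] [526. 300. 163.]
```

View pics/tc.png

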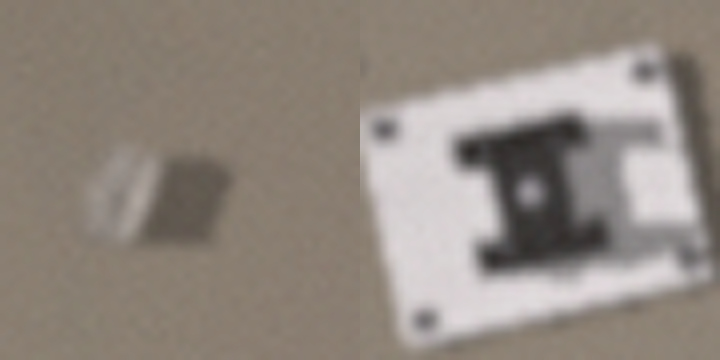

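The crop shows the sink's base edge running from (160,150) to (130,245), which is a yaw of about -17°. The nest's notches are on its left and right sides. I'll pinch the sink, tip it onto its fins, then regrasp it from above. First I'll move over the sink.

Call:
jog_arm(offset=[[0.8, 0.95, 0], [0.8, 0.95, 0], [0.8, 0.95, 0], [0.8, 0.95, 0]], delta_rot=[[0, 0, 0.9], [0, 0, 0.9], [0, 0, 0.9], [0, 0, 0.9]], grip=[-0.4, -0.4, -0.4, -0.4])

```text
time_s: 0.48
position: [306.1, -524.9, 245.3]
tcp_rot: [-0.0, 0.913, 0.407, 0.001]
contact_force: [-0.2, 0.3, 0.3]
finger_gap: 60.0
grasp_force: 0.0
```

Call:
jog_arm(offset=[[0.8, 0.95, 0], [0.8, 0.95, 0], [0.8, 0.95, 0], [0.8, 0.95, 0]], delta_rot=[[0, 0, 0.9], [0, 0, 0.9], [0, 0, 0.9], [0, 0, 0.9]], grip=[-0.4, -0.4, -0.4, -0.4])

```text
time_s: 0.82
position: [369.6, -448.5, 245.4]
tcp_rot: [-0.0, 0.8, 0.601, 0.001]
contact_force: [-0.2, -0.4, -0.3]
finger_gap: 60.0
grasp_force: 0.0
```

Call:
jog_arm(offset=[[0.8, 0.95, -0.4], [0.8, 0.95, -0.4], [0.8, 0.95, -0.4]], delta_rot=[[0, 0, 0], [0, 0, 0], [0, 0, 0]], grip=[-0.4, -0.4, -0.4])

```text
time_s: 1.07
position: [431.9, -372.6, 211.9]
tcp_rot: [-0.001, 0.803, 0.596, 0.001]
contact_force: [0.5, 0.1, -0.8]
finger_gap: 59.8
grasp_force: 0.0
```

Call:
jog_arm(offset=[[0.3, 0.95, -0.4], [0.3, 0.95, -0.4], [0.3, 0.95, -0.4], [0.3, 0.95, -0.4]], delta_rot=[[0, 0, 0], [0, 0, 0], [0, 0, 0], [0, 0, 0]], grip=[-0.4, -0.4, -0.4, -0.4])

```text
time_s: 1.4
position: [453.9, -297.9, 180.2]
tcp_rot: [-0.001, 0.802, 0.597, -0.0]
contact_force: [-0.6, -0.7, -0.5]
finger_gap: 59.5
grasp_force: 0.0
```

```bash
python3 - <<'E'
from h import *
c=cap('wrist'); cv2.imwrite('pics/w1.png',c['color']); s=arm.sense(); print(s['time_s'],s['position'],R.from_quat(np.roll(s['tcp_rot'],-1)).as_matrix().round(3),s['finger_gap'])
P=cloud(c)
m=(P[...,2]>10)&(P[...,2]<40)&(abs(P[...,0]-502)<40)&(abs(P[...,1]+296)<40)
v,u=np.nonzero(m); print(u.min(),u.max(),v.min(),v.max())
t=m&(P[...,2]>26); q=P[t]; print(len(q),q.mean(0)); r=cv2.minAreaRect(q[:,:2].astype(np.float32)); print(r,cv2.boxPoints(r))
E
```

```text
1.45 [ 453.3839574  -300.27342982  180.99768743] [[ 0.291  0.957 -0.001]
 [ 0.957 -0.291  0.   ]
 [ 0.    -0.001 -1.   ]] 59.91337290266695
357 400 193 220
557 [ 502.95281578 -297.02309959   29.58532756]
((503.2347717285156, -295.8594665527344), (16.87244415283203, 30.264747619628906), 68.47203063964844) [[ 486.06235 -298.15424]
 [ 514.21576 -309.26007]
 [ 520.4072  -293.5647 ]
 [ 492.25378 -282.45886]]
```

View pics/w1.png

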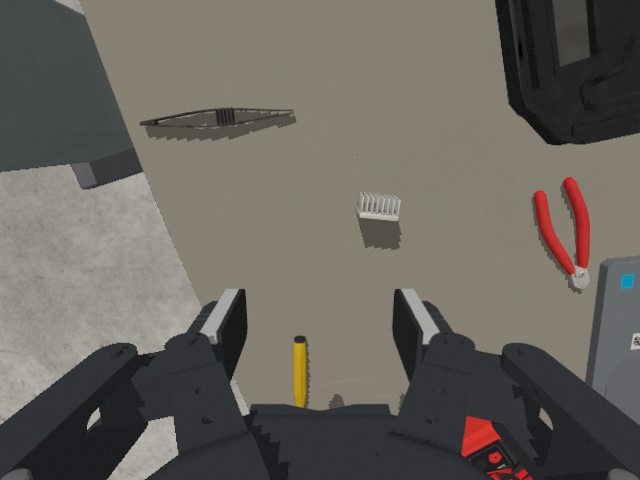

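The wrist view shows the fins at (378,200) and the base edge below them at about (378,215). The sink's top rectangle measures 17 x 30 mm at z = 30 with centre (503,-296) and yaw -21.5°, which matches the given sizes. Next I'll descend and grip.

Call:
jog_arm(offset=[[0.62, 0.06, -0.98], [0.62, 0.06, -0.98], [0.62, 0.06, -0.98], [0.62, 0.06, -0.98]], delta_rot=[[0, 0, -0.16], [0, 0, -0.16], [0, 0, -0.16], [0, 0, -0.16]], grip=[-0.4, -0.4, -0.4, -0.4])

```text
time_s: 1.78
position: [502.1, -296.3, 100.1]
tcp_rot: [-0.002, 0.827, 0.562, -0.001]
contact_force: [-1.1, -0.1, 1.0]
finger_gap: 59.5
grasp_force: 0.0
```

Call:
jog_arm(offset=[[0, 0, -0.5], [0, 0, -0.8], [0, 0, -0.98], [0, 0, -0.98], [0, 0, -0.98], [0, 0, -0.98], [0, 0, -0.98], [0, 0, -0.98], [0, 0, -0.98], [0, 0, -0.98]], delta_rot=[[0, 0, 0], [0, 0, 0], [0, 0, 0], [0, 0, 0], [0, 0, 0], [0, 0, 0], [0, 0, 0], [0, 0, 0], [0, 0, 0], [0, 0, 0]], grip=[-0.4, -0.4, -0.4, 0.6, 0.6, 0.6, 0.6, 0.6, 0.6, 0.6], newtons=20)

```text
time_s: 2.62
position: [503.9, -297.4, 26.6]
tcp_rot: [0.001, 0.827, 0.562, 0.0]
contact_force: [-1.2, -0.4, 7.0]
finger_gap: 29.6
grasp_force: 23.9
```

Call:
jog_arm(offset=[[0, 0, 0.4], [0, 0, 0.4], [0, 0, 0.4], [0, 0, 0.4], [0, 0, 0.4], [0, 0, 0.4]], delta_rot=[[0, 0, 0], [-0.3, 0.12, 0], [-0.6, 0.23, 0], [-0.87, 0.34, 0], [-0.87, 0.34, 0], [-0.87, 0.34, 0]], grip=[0.6, 0.6, 0.6, 0.6, 0.6, 0.6])

```text
time_s: 3.12
position: [505.4, -291.2, 56.1]
tcp_rot: [0.132, 0.802, 0.55, -0.191]
contact_force: [-0.2, 1.9, -1.2]
finger_gap: 29.5
grasp_force: 22.9
```

Call:
jog_arm(offset=[[0, 0, 0], [0, 0, 0], [0, 0, 0], [0, 0, 0], [0, 0, 0], [0, 0, -0.36], [0, 0, -0.36], [0, 0, -0.36]], delta_rot=[[-0.3, 0.12, 0], [-0.6, 0.23, 0], [-0.87, 0.34, 0], [-0.87, 0.34, 0], [-0.87, 0.34, 0], [-0.87, 0.34, 0], [-0.87, 0.34, 0], [-0.87, 0.34, 0]], grip=[0.6, 0.6, 0.6, 0.6, 0.6, 0.6, 0.6, 0.6])

```text
time_s: 3.78
position: [501.6, -297.7, 27.8]
tcp_rot: [0.253, 0.739, 0.501, -0.371]
contact_force: [1.0, -0.5, 1.1]
finger_gap: 29.1
grasp_force: 22.9
```

```bash
python3 - <<'E'
from h import *
s=arm.sense(); print(s['time_s'],s['position'],R.from_quat(np.roll(s['tcp_rot'],-1)).as_matrix().round(3),s['finger_gap'],s['contact_force'])
c=cap('wrist'); cv2.imwrite('pics/w2.png',c['color'])
E
```

```text
3.7833 [ 501.59347869 -297.67249257   27.8324352 ] [[ 0.221  0.929 -0.296]
 [ 0.554 -0.369 -0.746]
 [-0.803  0.001 -0.596]] 29.10297388792946 [ 1.00078215 -0.50090651  1.13252718]
```

View pics/w2.png

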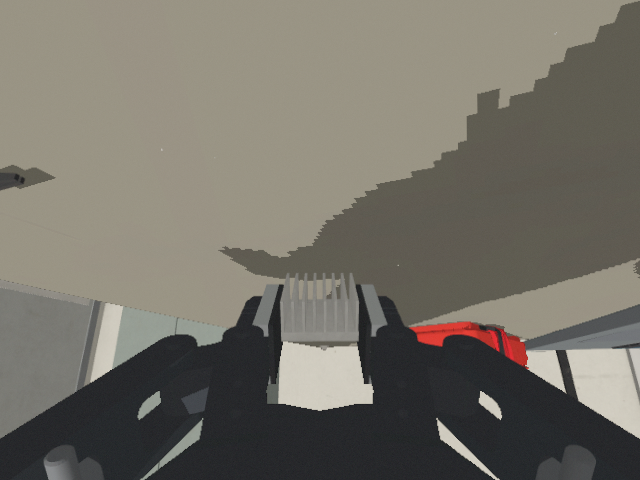

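The wrist view shows the sink held between the pads at about (320,305), with its fins now pointing downward. I'll lower it a little, release it so it drops onto its fins, and then level the tool.

Call:
jog_arm(offset=[[0, 0, -0.05], [0, 0, -0.05], [0, 0, -0.05], [0, 0, -0.05], [0, 0, -0.05], [0, 0, -0.05], [0, 0, 0.4], [0, 0, 0.9], [0, 0, 0.9], [0, 0, 0.9], [0, 0, 0.9], [0, 0, 0.9]], delta_rot=[[0, 0, 0], [0, 0, 0], [0, 0, 0], [0, 0, 0], [0, 0, 0], [0, 0, 0], [0, 0, 0], [0.2, -0.08, 0], [0.5, -0.2, 0], [0.87, -0.34, 0], [0.87, -0.34, 0], [0.87, -0.34, 0]], grip=[0.6, 0.6, -0.4, -0.4, -0.4, -0.4, -0.4, -0.4, -0.4, -0.4, -0.4, -0.4])

```text
time_s: 4.83
position: [502.1, -301.4, 103.3]
tcp_rot: [0.132, 0.807, 0.543, -0.188]
contact_force: [0.3, -2.6, 0.1]
finger_gap: 59.7
grasp_force: 0.0
```

Call:
jog_arm(offset=[[0, 0, 0.5], [-0.6, 0, 0.5], [-0.6, 0, 0.5], [-0.6, 0, 0.5], [-0.6, 0, 0.5], [-0.6, 0, 0.5]], delta_rot=[[0.3, -0.12, 0], [0.6, -0.23, 0], [0.87, -0.34, 0], [0.87, -0.34, 0], [0.87, -0.34, 0], [0.87, -0.34, 0]], grip=[-0.4, -0.4, -0.4, -0.4, -0.4, -0.4])

```text
time_s: 5.33
position: [453.8, -296.9, 138.9]
tcp_rot: [-0.0, 0.828, 0.561, -0.002]
contact_force: [0.6, 0.2, 0.1]
finger_gap: 60.0
grasp_force: 0.0
```

```bash
python3 - <<'E'
from h import *
c=cap('wrist'); s=arm.sense(); print(s['time_s'],s['position'],R.from_quat(np.roll(s['tcp_rot'],-1)).as_matrix().round(3),s['finger_gap'])
P=cloud(c)
m=(P[...,2]>5)&(P[...,2]<40)&(abs(P[...,0]-502)<60)&(abs(P[...,1]+290)<60)
v,u=np.nonzero(m); print(u.min(),u.max(),v.min(),v.max(),P[m].max(0))
t=m&(P[...,2]>12); q=P[t]; print(len(q),q.mean(0)); r=cv2.minAreaRect(q[:,:2].astype(np.float32)); print(r,cv2.boxPoints(r))
a,b=int(np.mean(v)),int(np.mean(u)); a=max(a,50)
cv2.imwrite('pics/w3.png',cv2.resize(c['color'][a-50:a+50,b-65:b+65],None,fx=5,fy=5,interpolation=2))
E
```

```text
5.3833 [ 454.78652654 -295.36716415  138.74160356] [[ 0.368  0.93  -0.004]
 [ 0.93  -0.368 -0.001]
 [-0.003 -0.003 -1.   ]] 60.0621803259721
363 409 186 231 [ 523.28681773 -276.35040186   20.0388963 ]
1936 [ 504.14916529 -295.09871653   16.85994178]
((504.26300048828125, -295.6678771972656), (30.381954193115234, 30.487876892089844), 68.7801742553711) [[ 484.5543  -304.3114 ]
 [ 512.97504 -315.34637]
 [ 523.9717  -287.02435]
 [ 495.55096 -275.98938]]
```

View pics/w3.png

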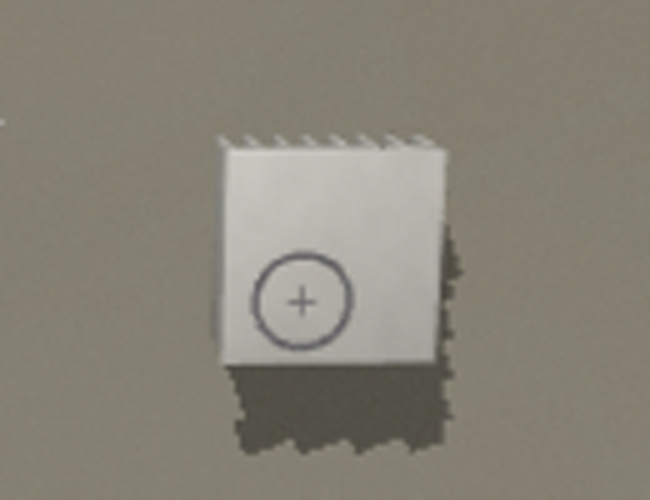

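The crop shows the base face up with the ring at (302,300). The face is at z = 16.9, measures 30.4 x 30.5 mm, and its centre is (504,-295.5), already aligned with the tool. I'll grasp it from above and carry it towards the nest for a closer look.

Call:
jog_arm(offset=[[0.62, 0.01, -0.75], [0.62, 0.01, -0.75], [0.62, 0.01, -0.75], [0.62, 0.01, -0.75]], delta_rot=[[0, 0, 0], [0, 0, 0], [0, 0, 0], [0, 0, 0]], grip=[-0.4, -0.4, -0.4, -0.4])

```text
time_s: 5.72
position: [505.1, -291.5, 76.8]
tcp_rot: [-0.002, 0.825, 0.565, -0.002]
contact_force: [0.1, 0.1, 0.2]
finger_gap: 59.9
grasp_force: 0.0
```

Call:
jog_arm(offset=[[0, 0, -0.4], [0, 0, -0.65], [0, 0, -0.76], [0, 0, -0.76], [0, 0, -0.76], [0, 0, -0.76], [0, 0, -0.76], [0, 0, -0.76], [0, 0, -0.76], [0, 0, -0.76]], delta_rot=[[0, 0, 0], [0, 0, 0], [0, 0, 0], [0, 0, 0], [0, 0, 0], [0, 0, 0], [0, 0, 0], [0, 0, 0], [0, 0, 0], [0, 0, 0]], grip=[-0.4, -0.4, -0.4, -0.4, 0.6, 0.6, 0.6, 0.6, 0.6, 0.6], newtons=25)

```text
time_s: 6.55
position: [505.7, -295.9, 20.9]
tcp_rot: [0.001, 0.827, 0.562, 0.001]
contact_force: [-0.8, 1.0, 8.2]
finger_gap: 29.5
grasp_force: 25.7
```

Call:
jog_arm(offset=[[0, 0, 0.3], [0, 0, 0.9], [0, 0, 0.9], [0, 0, 0.9]], delta_rot=[[0, 0, 0], [0, 0, 0], [0, 0, 0], [0, 0, 0]], grip=[0.6, 0.6, 0.6, 0.6])

```text
time_s: 6.88
position: [506.9, -296.9, 95.5]
tcp_rot: [0.003, 0.827, 0.562, 0.002]
contact_force: [0.8, -0.3, -0.2]
finger_gap: 29.5
grasp_force: 24.9
```

Call:
jog_arm(offset=[[-0.2, 0.4, 0.9], [-0.2, 0.97, 0.9], [-0.2, 0.97, 0.9], [-0.2, 0.97, 0.9], [-0.2, 0.97, 0.9]], delta_rot=[[0, 0, -0.2], [0, 0, -0.5], [0, 0, -0.75], [0, 0, -1], [0, 0, -1]], grip=[0.6, 0.6, 0.6, 0.6, 0.6])

```text
time_s: 7.3
position: [489.1, -216.6, 164.2]
tcp_rot: [0.001, 0.941, 0.338, 0.001]
contact_force: [-0.2, -1.2, -1.1]
finger_gap: 29.1
grasp_force: 25.0
```

Call:
jog_arm(offset=[[-0.2, 0.4, 0], [-0.2, 0.97, 0], [-0.2, 0.97, 0], [-0.2, 0.97, 0], [-0.2, 0.97, 0]], delta_rot=[[0, 0, -0.2], [0, 0, -0.5], [0, 0, -0.75], [0, 0, -1], [0, 0, -1]], grip=[0.6, 0.6, 0.6, 0.6, 0.6])

```text
time_s: 7.72
position: [472.2, -140.3, 162.3]
tcp_rot: [0.0, 0.995, 0.095, -0.0]
contact_force: [-0.1, -0.2, 0.5]
finger_gap: 29.5
grasp_force: 25.1
```

Call:
jog_arm(offset=[[-0.2, 0.5, 0], [-0.2, 0.97, 0], [-0.2, 0.97, 0]], delta_rot=[[0, 0, 0], [0, 0, 0], [0, 0, 0]], grip=[0.6, 0.6, 0.6])

```text
time_s: 7.97
position: [455.9, -56.9, 162.4]
tcp_rot: [-0.001, 0.995, 0.101, -0.0]
contact_force: [0.5, 0.6, 0.4]
finger_gap: 29.2
grasp_force: 25.1
```

Call:
jog_arm(offset=[[-0.2, 0.5, 0], [-0.2, 0.97, 0], [-0.2, 0.97, 0], [-0.2, 0.97, 0]], delta_rot=[[0, 0, 0], [0, 0, 0], [0, 0, 0], [0, 0, 0]], grip=[0.6, 0.6, 0.6, 0.6])

```text
time_s: 8.3
position: [440.4, 16.0, 162.5]
tcp_rot: [0.0, 0.995, 0.1, -0.0]
contact_force: [-0.2, -1.3, 0.0]
finger_gap: 29.2
grasp_force: 25.1
```

```bash
python3 - <<'E'
from h import *
c=cap('wrist'); s=arm.sense(); M=R.from_quat(np.roll(s['tcp_rot'],-1)).as_matrix(); print(s['time_s'],s['position'],M.round(3),s['finger_gap'])
cv2.imwrite('pics/w4.png',c['color'])
P=cloud(c)
near=(abs(P[...,0]-467)<75)&(abs(P[...,1]-49)<80)
for nm,lo,hi in [('plate',7,15),('ped',24,34),('top',35,42)]:
    m=near&(P[...,2]>lo)&(P[...,2]<hi); q=P[m].astype(np.float32)
    r=cv2.minAreaRect(q[:,:2]); print(nm,len(q),np.median(q[:,2]),r)
E
```

```text
8.35 [440.5179359   14.50566092 162.46741767] [[ 0.981  0.195 -0.001]
 [ 0.195 -0.981 -0.   ]
 [-0.001  0.    -1.   ]] 29.102436797880895Traceback (most recent call last):
  File "<stdin>", line 8, in <module>
cv2.error: OpenCV(4.12.0) /io/opencv/modules/imgproc/src/convhull.cpp:143: error: (-215:Assertion failed) total >= 0 && (depth == CV_32F || depth == CV_32S) in function 'convexHull'
```

View pics/w4.png

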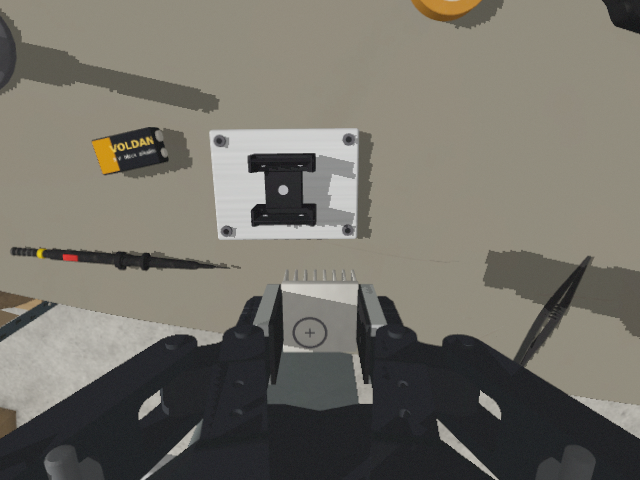

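The wrist view shows the nest at (283,190) with notches on its left and right, and the sink in hand base up with its ring at (310,332).

```bash
python3 - <<'E'
from h import *
c=dict(np.load('pics/wrist.npz')); P=cloud(c)
near=(abs(P[...,0]-467)<75)&(abs(P[...,1]-49)<80)
for nm,lo,hi in [('plate',5,15),('floor',24,33),('top',35,42)]:
    m=near&(P[...,2]>lo)&(P[...,2]<hi); q=P[m].astype(np.float32)
    if len(q)<5: print(nm,len(q)); continue
    print(nm,len(q),np.median(q,0),cv2.minAreaRect(np.ascontiguousarray(q[:,:2])))
# white hole
g=cv2.cvtColor(c['color'],cv2.COLOR_BGR2GRAY)
s=g[178:202,272:295]>150; v,u=np.nonzero(s); print('hole',len(v),onz(c,[[u.mean()+272,v.mean()+178]],30))
# sink in hand
h=(abs(P[...,0]-440.5)<30)&(abs(P[...,1]-14.5)<30)&(P[...,2]>130)&(P[...,2]<175)
hs=cv2.cvtColor(c['color'],cv2.COLOR_BGR2HSV)
h[:, :280]=0; h[:,358:]=0; h[:283]=0; h[350:]=0
q=P[h].astype(np.float32); print('sink',len(q),np.median(q,0),q.min(0),q.max(0))
print(P[300:372:6,320].round(1))
E
```

```text
plate 12150 [471.7606    46.743034  11.204355] ((453.042724609375, 57.824371337890625), (108.65127563476562, 134.69168090820312), 11.94765567779541)
floor 1943 [467.22684   48.357304  30.15562 ] ((471.36151123046875, 48.715789794921875), (41.55340576171875, 44.61836624145508), 11.38465690612793)
top 1498 [478.9891    48.771473  38.234386] ((467.57275390625, 48.18503952026367), (49.00640106201172, 45.63529586791992), 12.068758010864258)
hole 71 [[467.41244212  48.42975796  30.        ]]
sink 5201 [441.0924    17.090279 158.64488 ] [423.23248    -0.8236929 152.2698   ] [457.42526  34.51136 170.7973 ]
[[ 447.4   17.8  157.8]
 [ 445.6   17.4  159.2]
 [ 443.2   16.9  159.5]
 [ 440.6   16.4  159.4]
 [ 437.7   15.8  158.8]
 [ 435.1   15.3  158.7]
 [ 432.    14.7  158. ]
 [ 430.3   14.3  159.7]
 [ 427.3   13.7  159.2]
 [ 110.6  -51.4 -337.3]
 [ 111.5  -51.2 -315.9]
 [ 111.3  -51.2 -297.3]]
```

```bash
python3 - <<'E'
from h import *
c=dict(np.load('pics/wrist.npz')); P=cloud(c); g=cv2.cvtColor(c['color'],cv2.COLOR_BGR2GRAY)
s=np.array([440.5,14.5,162.5]); M=np.array([[.981,.195,0],[.195,-.981,0],[0,0,-1.]])
print('ring tool',(onz(c,[[309.5,332.5]],158.8)-s)@M)
print(g[276:356:2,330],g[320,274:368:2])
for uv in [(330,284),(330,288),(330,292),(330,349),(278,320),(360,320)]: print(uv,((onz(c,[uv],158.8)-s)@M).round(1))
E
```

```text
ring tool [[-6.2812607  -6.03055486  3.7       ]]
[141 140 134 135 182 193 193 192 192 191 191 191 140 131 130 129 130 129
 130 128 131 129 130 128 127 127 128 129 130 127 127 126 127 128 131 129
 127 128  95  80] [ 34  25  33  30  41 131 130 130 129 129 130 129 118  62  75 106 118 128
 129 125 113  78  61  82 128 128 128 129 130 129 130 128 128 128 128 128
 128 128 129 130 129 115  26  35  46  46  35]
(330, 284) [[14.7  1.9  3.7]]
(330, 288) [[13.   2.   3.7]]
(330, 292) [[11.3  2.   3.7]]
(330, 349) [[-13.8   2.3   3.7]]
(278, 320) [[ -0.8 -18.5   3.7]]
(360, 320) [[-0.7 14.   3.7]]
```

Call:
jog_arm(offset=[[0.34, 0.4, -0.3], [0.34, 0.4, -0.7], [0.34, 0.4, -1], [0.34, 0.4, -1], [0.34, 0.4, -1], [0.34, 0.4, -1]], delta_rot=[[0, 0, 0.03], [0, 0, 0.03], [0, 0, 0.03], [0, 0, 0.03], [0, 0, 0.03], [0, 0, 0.03]], grip=[0.6, 0.6, 0.6, 0.6, 0.6, 0.6])

```text
time_s: 8.85
position: [468.4, 45.8, 83.9]
tcp_rot: [0.0, 0.995, 0.104, 0.0]
contact_force: [0.6, -0.5, 0.2]
finger_gap: 29.2
grasp_force: 25.1
```

Call:
jog_arm(offset=[[0, 0, -0.1], [0, 0, -0.2], [0, 0, -0.25], [0, 0, -0.3], [0, 0, -0.34], [0, 0, -0.36], [0, 0, -0.385], [0, 0, -0.385]], delta_rot=[[0, 0, 0], [0, 0, 0], [0, 0, 0], [0, 0, 0], [0, 0, 0], [0, 0, 0], [0, 0, 0], [0, 0, 0]], grip=[0.6, 0.6, 0.6, 0.6, 0.6, 0.6, 0.6, 0.6])

```text
time_s: 9.52
position: [467.6, 46.9, 51.8]
tcp_rot: [-0.0, 0.995, 0.104, -0.0]
contact_force: [-0.4, 0.3, 0.2]
finger_gap: 29.2
grasp_force: 25.1
```

```bash
python3 - <<'E'
from h import *
s=arm.sense(); print(s['time_s'],s['position'],s['contact_force'],s['moment'],s['finger_gap'])
E
```

```text
9.5167 [467.60185963  46.93196685  51.82531827] [-0.39112781  0.27403363  0.24745788] [-0.01830797  0.05761091 -0.02397413] 29.16873413283732
```

Call:
jog_arm(offset=[[0, 0, -0.015], [0, 0, -0.03], [0, 0, -0.04], [0, 0, -0.04]], delta_rot=[[0, 0, 0], [0, 0, 0], [0, 0, 0], [0, 0, 0]], grip=[0.6, 0.6, 0.6, 0.6])

```text
time_s: 9.85
position: [468.0, 47.0, 50.7]
tcp_rot: [0.0, 0.995, 0.104, 0.0]
contact_force: [-9.8, -0.7, 26.2]
finger_gap: 28.9
grasp_force: 28.0
```

It has bottomed at the expected height. I'll unload, release, back off, and check.

Call:
jog_arm(offset=[[0, 0, 0.025], [0, 0, 0.025], [0, 0, 0.025], [0, 0, 0.025], [0, 0, 0.025], [0, 0, 0.025], [0, 0, 0.5], [0, 0, 1], [0, 0, 1], [0, 0, 1]], delta_rot=[[0, 0, 0], [0, 0, 0], [0, 0, 0], [0, 0, 0], [0, 0, 0], [0, 0, 0], [0, 0, 0], [0, 0, 0], [0, 0, 0], [0, 0, 0]], grip=[0.6, -0.2, -0.2, -0.2, -0.2, -0.2, -0.2, -0.2, -0.2, -0.2])

```text
time_s: 10.68
position: [469.3, 47.1, 131.0]
tcp_rot: [0.0, 0.995, 0.104, 0.002]
contact_force: [0.2, 0.4, -0.3]
finger_gap: 50.8
grasp_force: 0.0
```

Call:
jog_arm(offset=[[-0.34, 0, 0.4], [-0.34, 0, 0.4], [-0.34, 0, 0.4], [-0.34, 0, 0.4]], delta_rot=[[0, 0, 0], [0, 0, 0], [0, 0, 0], [0, 0, 0]], grip=[-0.2, -0.2, -0.2, -0.2])

```text
time_s: 11.02
position: [440.3, 46.6, 160.1]
tcp_rot: [0.0, 0.995, 0.104, -0.0]
contact_force: [0.1, 0.5, 0.6]
finger_gap: 51.4
grasp_force: 0.0
```

```bash
python3 - <<'E'
from h import *
c=cap('wrist'); s=arm.sense(); M=R.from_quat(np.roll(s['tcp_rot'],-1)).as_matrix(); print(s['time_s'],s['position'],M.round(3),s['finger_gap'])
P=cloud(c)
near=(abs(P[...,0]-467)<28)&(abs(P[...,1]-49)<28)
m=near&(P[...,2]>43)&(P[...,2]<55); q=P[m].astype(np.float32)
r=cv2.minAreaRect(np.ascontiguousarray(q[:,:2])); print(len(q),np.median(q,0),q[:,2].std(),r)
A=np.c_[q[:,:2]-q[:,:2].mean(0),np.ones(len(q))]; print('slope',np.linalg.lstsq(A,q[:,2],rcond=None)[0])
v,u=np.nonzero(m); a,b=int(v.mean()),int(u.mean()); print(a,b)
a=max(a,60)
cv2.imwrite('pics/w5.png',cv2.resize(c['color'][a-60:a+60,b-80:b+80],None,fx=5,fy=5,interpolation=2)); print('crop org',b-80,a-60)
E
```

```text
11.0667 [440.25805186  46.69188363 159.88306879] [[ 0.978  0.207 -0.001]
 [ 0.207 -0.978 -0.   ]
 [-0.001 -0.    -1.   ]] 51.62253291805342
2043 [468.11304   47.655224  46.94612 ] 0.66926396 ((467.610107421875, 47.46504592895508), (29.902629852294922, 30.078989028930664), 11.67159366607666)
slope [-1.81438731e-03 -1.18765437e-03  4.69556752e+01]
201 327
crop org 247 141
```

View pics/w5.png

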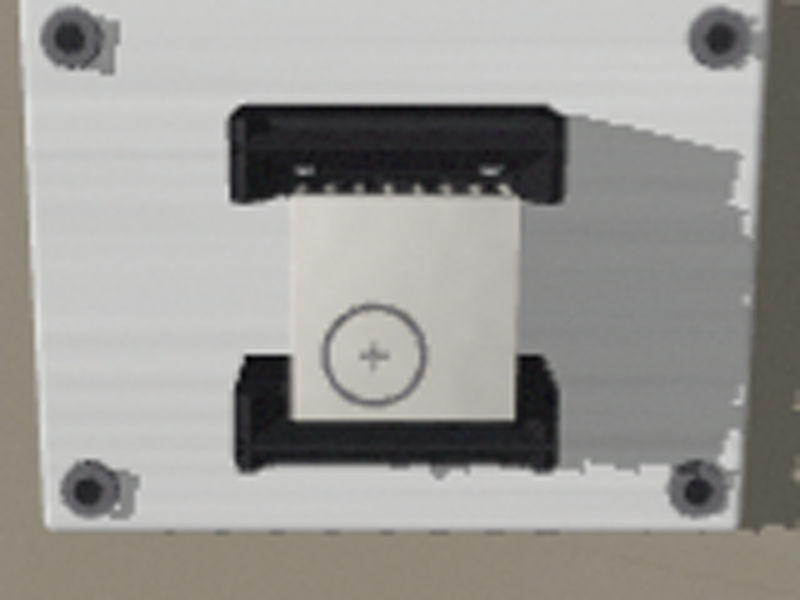

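The crop shows the sink seated with its top face at z = 46.95, flat and centred within about 1 mm. The ring is at crop (374,355), which is pixel (321.8,212). Next is the gauge.

Call:
jog_arm(offset=[[0, 0.3, 0.56], [0.06, 0.99, 0.56], [0.06, 0.99, 0.56], [0.06, 0.99, 0.56]], delta_rot=[[0, 0, 0], [0, 0, 0], [0, 0, 0], [0, 0, 0]], grip=[-0.2, -0.2, -0.2, -0.2])

```text
time_s: 11.4
position: [445.6, 130.8, 205.8]
tcp_rot: [-0.001, 0.994, 0.107, 0.0]
contact_force: [0.4, 0.0, 0.4]
finger_gap: 51.4
grasp_force: 0.0
```

Call:
jog_arm(offset=[[0.06, 0.5, 0], [0.06, 0.99, 0], [0.06, 0.99, 0]], delta_rot=[[0, 0, 0], [0, 0, 0], [0, 0, 0]], grip=[-0.2, -0.2, -0.2])

```text
time_s: 11.65
position: [448.9, 212.2, 204.8]
tcp_rot: [-0.002, 0.994, 0.108, -0.001]
contact_force: [-1.9, -0.3, 0.8]
finger_gap: 51.1
grasp_force: 0.0
```

Call:
jog_arm(offset=[[0.06, 0.5, 0], [0.06, 0.99, 0], [0.06, 0.99, 0], [0.06, 0.99, 0], [0.06, 0.99, 0]], delta_rot=[[0, 0, 0], [0, 0, 0], [0, 0, 0], [0, 0, 0], [0, 0, 0]], grip=[-0.2, -0.2, -0.2, -0.2, -0.2])

```text
time_s: 12.07
position: [454.9, 283.8, 204.3]
tcp_rot: [0.0, 0.995, 0.104, -0.001]
contact_force: [-0.3, -0.9, -0.5]
finger_gap: 51.0
grasp_force: 0.0
```

```bash
python3 - <<'E'
from h import *
c=dict(np.load('pics/wrist.npz')); s0=np.array([440.4,46.8,160.5]); M=np.array([[.978,.207,0],[.207,-.978,0],[0,0,-1.]])
r=onz(c,[[321.8,212]],47); print('ring',r,(r-s0)@M)
c=cap('wrist'); s=arm.sense(); p=s['position']; print(s['time_s'],p,s['finger_gap'])
cv2.imwrite('pics/w6.png',c['color']); P=cloud(c)
near=(abs(P[...,0]-518)<45)&(abs(P[...,1]-291)<45)
for lo,hi in [(6,20),(55,66),(70,105),(108,148),(148,157),(157,168)]:
    m=near&(P[...,2]>lo)&(P[...,2]<hi); q=P[m].astype(np.float32)
    if len(q)>4:
        v,u=np.nonzero(m); print(lo,len(q),np.median(q,0),q.min(0),q.max(0),(u.min(),u.max(),v.min(),v.max()),cv2.minEnclosingCircle(np.ascontiguousarray(q[:,:2])))
E
```

```text
ring [[460.65001163  49.91003159  47.        ]] [[ 20.44828791   1.15014152 113.5       ]]
12.1167 [455.12140774 283.14562283 204.60745993] 51.10410496743421
6 3637 [523.4568   295.32794   10.383977] [489.06406 261.00137   6.00728] [553.8103   326.3732    15.094266] (np.int64(287), np.int64(363), np.int64(98), np.int64(176)) ((521.9066772460938, 293.58465576171875), 32.852718353271484)
55 222 [523.9459   301.52966   60.561714] [509.8257   288.01492   56.906837] [534.21375 305.91092  65.81342] (np.int64(309), np.int64(337), np.int64(121), np.int64(155)) ((522.0242309570312, 294.1231689453125), 12.26899242401123)
148 82 [522.5732  297.2295  151.90402] [514.5554  286.27933 149.78389] [529.1445  301.1102  153.43547] (np.int64(314), np.int64(345), np.int64(124), np.int64(155)) ((521.8482055664062, 293.70660400390625), 7.4439005851745605)
157 698 [521.94946 293.7799  161.06947] [515.108   287.07983 157.02266] [528.4768 300.2354 164.051 ] (np.int64(316), np.int64(344), np.int64(125), np.int64(155)) ((521.753662109375, 293.6485290527344), 6.743292808532715)
```

View pics/w6.png

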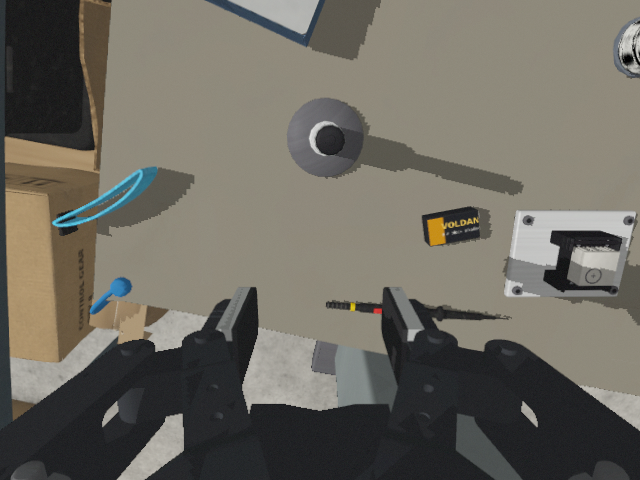

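The wrist view shows the gauge cap at (330,140) above its stand. The axis is at (522,292) after correcting the small camera bias, and the cap top at z = 161 matches the given size. I'll go over it, descend, and grip.

Call:
jog_arm(offset=[[0.84, 0.09, 0], [0.84, 0.09, 0], [0.84, 0.09, 0], [0.84, 0.09, 0], [0.84, 0.09, -0.2], [0.84, 0.09, -0.4], [0.84, 0.09, -0.6], [0.84, 0.09, -0.6]], delta_rot=[[0, 0, 0], [0, 0, 0], [0, 0, 0], [0, 0, 0], [0, 0, 0], [0, 0, 0], [0, 0, 0], [0, 0, 0]], grip=[-0.2, -0.2, -0.2, -0.2, -0.2, -0.2, -0.2, -0.2])

```text
time_s: 12.78
position: [520.1, 289.7, 154.7]
tcp_rot: [0.001, 0.995, 0.104, -0.002]
contact_force: [0.3, -0.8, -1.1]
finger_gap: 51.4
grasp_force: 0.0
```

```bash
python3 - <<'E'
from h import *
s=arm.sense(); print(s['time_s'],s['position'],s['contact_force'],s['moment'])
E
```

```text
12.7833 [520.13798521 289.74315586 154.69617064] [ 0.27136963 -0.81730232 -1.05134558] [ 0.00371247 -0.01019854 -0.00919597]
```

Call:
jog_arm(offset=[[0, 0, -0.2], [0, 0, -0.4], [0, 0, -0.58], [0, 0, -0.58], [0, 0, -0.58], [0, 0, -0.58], [0, 0, -0.58], [0, 0, -0.58], [0, 0, -0.58], [0, 0, -0.58], [0, 0, -0.58], [0, 0, -0.58], [0, 0, -0.58]], delta_rot=[[0, 0, 0], [0, 0, 0], [0, 0, 0], [0, 0, 0], [0, 0, 0], [0, 0, 0], [0, 0, 0], [0, 0, 0], [0, 0, 0], [0, 0, 0], [0, 0, 0], [0, 0, 0], [0, 0, 0]], grip=[-0.2, -0.2, -0.2, -0.2, 0.2, 0.4, 0.6, 0.8, 1, 1, 1, 1, 1], newtons=60)

```text
time_s: 13.87
position: [522.8, 292.1, 112.8]
tcp_rot: [-0.0, 0.995, 0.104, 0.001]
contact_force: [-1.4, -1.3, 6.5]
finger_gap: 13.7
grasp_force: 58.3
```

Gripped. I'll lift the gauge and carry it over the ring.

Call:
jog_arm(offset=[[0, 0, 0.2], [0, 0, 0.45], [0, 0, 0.7], [0, 0, 0.99], [0, 0, 0.99], [0, 0, 0.99], [0, 0, 0.99]], delta_rot=[[0, 0, 0], [0, 0, 0], [0, 0, 0], [0, 0, 0], [0, 0, 0], [0, 0, 0], [0, 0, 0]], grip=[1, 1, 1, 1, 1, 1, 1])

```text
time_s: 14.45
position: [521.9, 291.4, 190.1]
tcp_rot: [0.0, 0.995, 0.104, -0.0]
contact_force: [0.4, 0.5, -1.1]
finger_gap: 13.5
grasp_force: 58.8
```

Call:
jog_arm(offset=[[-0.06, -0.25, 0], [-0.12, -0.5, 0], [-0.19, -0.76, 0], [-0.19, -0.76, 0]], delta_rot=[[0, 0, 0], [0, 0, 0], [0, 0, 0], [0, 0, 0]], grip=[1, 1, 1, 1])

```text
time_s: 14.78
position: [506.3, 226.2, 188.9]
tcp_rot: [0.002, 0.995, 0.102, -0.001]
contact_force: [0.5, -1.1, -0.3]
finger_gap: 13.6
grasp_force: 58.9
```

Call:
jog_arm(offset=[[-0.06, -0.25, 0], [-0.12, -0.5, 0], [-0.19, -0.76, 0], [-0.19, -0.76, 0]], delta_rot=[[0, 0, 0], [0, 0, 0], [0, 0, 0], [0, 0, 0]], grip=[1, 1, 1, 1])

```text
time_s: 15.12
position: [491.0, 165.9, 189.2]
tcp_rot: [0.001, 0.995, 0.102, -0.001]
contact_force: [0.8, -1.0, -1.2]
finger_gap: 13.3
grasp_force: 58.9
```

Call:
jog_arm(offset=[[-0.06, -0.25, 0], [-0.12, -0.5, 0], [-0.19, -0.76, 0], [-0.19, -0.76, 0]], delta_rot=[[0, 0, 0], [0, 0, 0], [0, 0, 0], [0, 0, 0]], grip=[1, 1, 1, 1])

```text
time_s: 15.45
position: [475.7, 105.5, 189.4]
tcp_rot: [0.001, 0.995, 0.102, -0.001]
contact_force: [-0.4, 0.3, -1.4]
finger_gap: 13.5
grasp_force: 58.9
```

Call:
jog_arm(offset=[[-0.06, -0.25, 0], [-0.12, -0.5, 0], [-0.19, -0.76, 0], [-0.19, -0.76, 0], [-0.19, -0.76, -0.15], [-0.19, -0.76, -0.3], [-0.19, -0.76, -0.3], [-0.19, -0.76, -0.3], [-0.19, -0.76, -0.3]], delta_rot=[[0, 0, 0], [0, 0, 0], [0, 0, 0], [0, 0, 0], [0, 0, 0], [0, 0, 0], [0, 0, 0], [0, 0, 0], [0, 0, 0]], grip=[1, 1, 1, 1, 1, 1, 1, 1, 1])

```text
time_s: 16.2
position: [461.6, 49.2, 166.8]
tcp_rot: [-0.0, 0.995, 0.105, -0.0]
contact_force: [-0.4, -0.3, -0.6]
finger_gap: 13.5
grasp_force: 58.9
```

```bash
python3 - <<'E'
from h import *
c=cap('wrist'); d=cap('scene'); s=arm.sense(); M=R.from_quat(np.roll(s['tcp_rot'],-1)).as_matrix(); print(s['time_s'],s['position'],M[:,2],s['contact_force'],s['finger_gap'],s['grasp_force'])
a=cv2.resize(c['color'][160:400,200:440],(400,400)); 
# project nest into the scene
uv=cv2.projectPoints(np.array([[461,49,70.]]),np.array(d['rvec'],float),np.array(d['tvec'],float),np.array(d['intrinsics'],float),np.zeros(4))[0].ravel().astype(int); print(uv)
b=cv2.resize(d['color'][uv[1]-60:uv[1]+40,uv[0]-50:uv[0]+50],(400,400),interpolation=2)
cv2.imwrite('pics/w7.png',np.hstack([a,b]))
E
```

```text
16.3 [461.7525596   48.96432573 167.06217422] [ 7.25428029e-04  2.31286192e-04 -9.99999710e-01] [-0.38197735  0.07004772 -0.7792662 ] 13.475337389450194 58.86661112308502
[303 274]
```

View pics/w7.png

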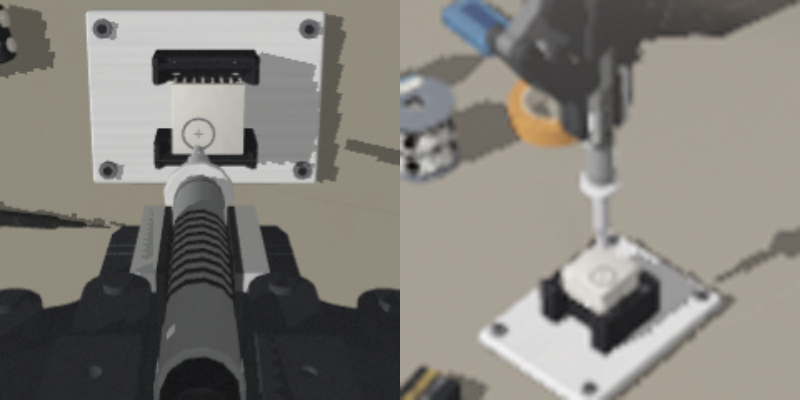

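The wrist crop shows the pen tip at about (198,147), which is pixel (318.8,248). The ring centre is at (199,134), which is pixel (319.4,240.4). The gauge is upright.

```bash
python3 - <<'E'
from h import *
c=dict(np.load('pics/wrist.npz'))
print('ring',onz(c,[[319.4,240.4]],47),'tip',onz(c,[[318.8,248]]*3,69),onz(c,[[318.8,246.5]],69))
print(cloud(c)[244:262:2,319].round(1))
E
```

```text
ring [[460.6042684   49.63170772  47.        ]] tip [[461.6486102   50.24058385  69.        ]
 [461.6486102   50.24058385  69.        ]
 [461.6486102   50.24058385  69.        ]] [[462.62801426  50.44873934  69.        ]]
[[458.   49.4  47.2]
 [456.7  49.1  47.4]
 [462.7  50.3  72.6]
 [462.7  50.3  76.6]
 [464.8  50.7  87.5]
 [464.5  50.7  90.5]
 [471.4  52.1 115.6]
 [471.5  52.1 119.1]
 [470.3  51.9 118.7]]
```

Call:
jog_arm(offset=[[-0.012, -0.008, -0.08], [-0.012, -0.008, -0.15], [-0.012, -0.008, -0.2], [-0.012, -0.008, -0.23], [-0.012, -0.008, -0.24], [-0.012, -0.008, -0.24], [-0.012, -0.008, -0.24]], delta_rot=[[0, 0, 0], [0, 0, 0], [0, 0, 0], [0, 0, 0], [0, 0, 0], [0, 0, 0], [0, 0, 0]], grip=[1, 1, 1, 1, 1, 1, 1])

```text
time_s: 16.88
position: [460.4, 47.9, 147.4]
tcp_rot: [-0.0, 0.995, 0.104, 0.0]
contact_force: [-0.2, -0.0, -0.4]
finger_gap: 13.2
grasp_force: 58.9
```

```bash
cat > f.py <<'E'
from h import *
F=[];Z=[]
for i in range(8):
    arm.capture('top'); s=arm.sense(); F.append(s['contact_force']); Z.append(s['position'])
print(s['time_s'],np.mean(F,0).round(2),np.std(F,0).round(2),np.mean(Z,0).round(2))
E
python3 f.py
```

```text
17.2833 [ 0.4  -0.28 -0.55] [0.61 0.3  0.58] [460.48  47.86 147.46]
```

Call:
jog_arm(offset=[[0, 0, -0.015], [0, 0, -0.03], [0, 0, -0.045], [0, 0, -0.045], [0, 0, -0.045]], delta_rot=[[0, 0, 0], [0, 0, 0], [0, 0, 0], [0, 0, 0], [0, 0, 0]], grip=[1, 1, 1, 1, 1])

```text
time_s: 17.7
position: [460.5, 47.9, 143.7]
tcp_rot: [-0.0, 0.995, 0.104, 0.0]
contact_force: [0.8, -0.0, 1.2]
finger_gap: 13.7
grasp_force: 58.9
```

```bash
python3 f.py
```

```text
18.1 [0.18 0.06 1.02] [0.29 0.64 0.54] [460.44  47.87 143.78]
```

Call:
jog_arm(offset=[[0, 0, -0.016], [0, 0, -0.032], [0, 0, -0.032], [0, 0, -0.032], [0, 0, -0.032]], delta_rot=[[0, 0, 0], [0, 0, 0], [0, 0, 0], [0, 0, 0], [0, 0, 0]], grip=[1, 1, 1, 1, 1])

```text
time_s: 18.52
position: [460.4, 47.9, 141.2]
tcp_rot: [-0.0, 0.995, 0.104, 0.0]
contact_force: [0.2, 1.1, 1.2]
finger_gap: 13.3
grasp_force: 59.0
```

```bash
python3 f.py; python3 - <<'E'
from h import *
c=cap('wrist'); cv2.imwrite('pics/w8.png',cv2.resize(c['color'][180:280,260:380],(720,600),interpolation=2))
E
```

```text
18.9167 [ 0.49 -0.08  1.96] [0.48 0.47 0.36] [460.41  47.88 141.19]
```

View pics/w8.png

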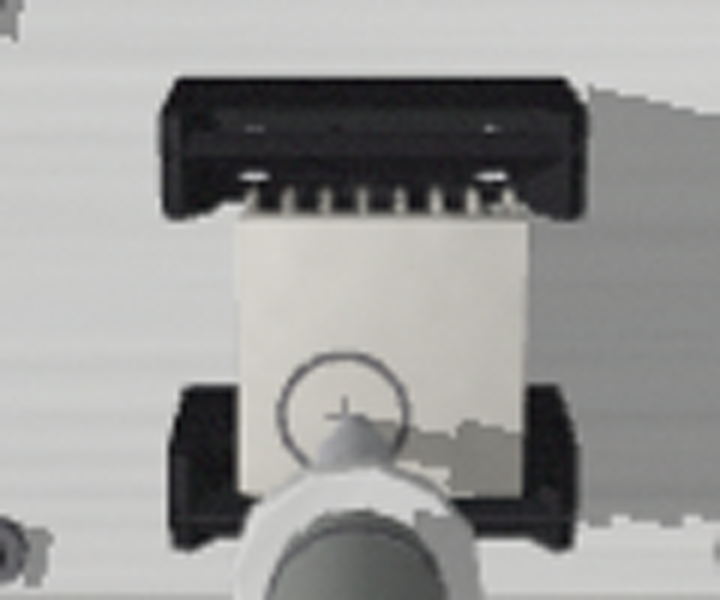

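The tip is at the cross, at about (350,418) against (343,410), and the load is about 2.5 N, which is roughly 4 mm of push. Handing in.

```bash
python3 -c "
from plant import arm
print(arm.job_done())"
```

```text
the job is handed in; nothing more can be done
None
```

The job is handed in at about 19 s of the 51 s allowed, but no verdict came back: the heat sink sits base up and fully down in the nest, and the gauge is held upright with its tip in the ring, pushed in about 4 mm (about 2.5 N).

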